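# Hang a stencil plate over the end stops into a notch of the next rail

## Task

Move the stencil plate with the single round cut-out from the plain rail onto the notched rail next to it: lift its hook clear of the rail and the end stops, set it gently astride the notched rail and ease it along until the hook drops right down into one of the notches. Leave it hanging there by itself, straight and still. Do not force its hook or plate against either rail (the moulded hook cracks), leave the slotted stencil hanging where it is and disturb nothing else on the table.

Things in the scene. Friction and masses are not known exactly. Their poses are not given: they have to be found in the camera images.
- stencil_round: The stencil to move: aluminium plate 90 (y) x 100 (z) x 5 mm with ONE round cut-out 56 mm across, on a black moulded hanger; about 0.2 kg in all (varies). Origin: middle of the underside of the hanger's crown, the face that bears on the rail's top edge. z up, y along the rail, x away from the robot. The plate reaches down to 174 mm below the origin.
- hook_round (a point): Same point as the origin of stencil_round. The hanger, 10 mm thick in y throughout, is a hook open downwards, 14 mm wide inside (x -7 to 7), astride a rail 6 mm thick. Short leg on the robot side, 12 mm long down from here; long leg on the far side (x 7 to 11), 78 mm down to the foot. The crown is 10 mm high.
- foot_round (a point): Top of the hanger's foot, 68 mm below hook_round. Foot and plate hang under the rail (30 mm high): astride a rail, the hook can be raised at most 37 mm above the top edge before the foot meets the rail's underside. Raised so that the short leg clears the rail (12 mm, or 28 mm at an end stop), the hook can also be taken off or put on sideways, from the far side.
- grip_round (a point): Where to pinch stencil_round: on its finger plate, 30 (x) x 10 (y) mm, standing 10 to 64 mm above hook_round. This point is 46 mm above hook_round; pinch across the 10 mm (fingers close along the rail, y). Fingertips up to 25 mm below this point stay clear of the end stops.
- stencil_slots: The other stencil, which stays: same hanger, outline and size, but THREE upright slots (12 x 70 mm) instead of the round hole. Hangs on the same plain rail, 100 mm or more to either side of the first. Origin and axes as for stencil_round.
- stand_plain: Fixed steel stand with the PLAIN rail. Origin on the table under the rail's middle; y along the rail, z up. Post 16 mm thick, 65 mm off on the -x side (towards the robot); one arm, 16 mm wide, holds the rail at its middle, 25 to 31 mm below its top edge. Base 110 x 130 x 8 mm. It may be the left or the right stand.
- rail_plain (a point): Middle of the plain rail's top edge, 240 mm above the table. Rail: flat steel bar 6 (x) x 240 (y) x 30 mm high. Both ends are bent up as end stops, 6 mm long in y, 16 mm above the top edge, outer faces 120 mm either side of this point.
- stand_notched: Fixed steel stand with the NOTCHED rail, roughly end to end with the other; built as stand_plain, same origin and axes. The rail itself is clamped anywhere up to 30 mm either way along y, so its place along y is NOT given by this pose. Contact of stencil_round with either stand above 30 N is forcing; in a notch the hook is a lever: 5 N sideways at the finger plate makes about 20 N there.
- clamp_notched (a point): Point on the stand at the height (240 mm) and line of the notched rail's top edge, over the clamp. Rail and end stops sized as the plain one; the rail's middle is -30 to 30 mm along y from here, not measured. Three notches, at its middle and 60 mm to each side: 13 mm long (y), 8 mm deep. The hanger's own weight drops it in when it slides over one unheld.
- paint_pot_a: Red screw-top paint pot, 38 mm across, 45 mm high, on the table between the two stands. Origin under its base.
- paint_pot_b: Green paint pot of the same size, on the far part of the table.
- rinse_cup: Clear plastic rinsing cup, 96 mm across, 75 mm high, far part of the table.
- brush: Paint brush 180 mm long lying on the table, far part.
- tape: Roll of paper tape 84 mm across, 24 mm high, lying flat, far part.
- marker: Black marker 12 mm thick, 142 mm long, lying on the table at the left.

How it is judged (in metres and radians):
On the way:
1. the round-hole stencil's hook is lifted off the plain rail (height (world z) of stencil_round above 0.252 m and contact force between stencil_round and stand_plain below 0.05 N), for 0.1 s.
At the end, for the whole second after the job is handed in: The round-hole stencil hangs free and still in a notch of the notched rail: crown 5 to 11 mm below the rail's top edge, astride the rail (within 8 mm across), within 7 degrees of upright. The slotted stencil hangs on the plain rail within 20 mm of its start (z of stencil_round in the frame of stand_notched between 0.229 and 0.235 m and x of stencil_round in the frame of stand_notched between -0.008 and 0.008 m and y of stencil_round in the frame of stand_notched between -0.11 and 0.11 m and angle between stencil_round's own z axis and vertical below 0.12 rad and contact force between stencil_round and stand_notched above 0.3 N and linear speed of stencil_round below 0.03 m/s and z of stencil_slots in the frame of stand_plain above 0.236 m and distance of stencil_slots from where it was at the start of the episode below 0.02 m); the robot touches nothing.
It fails at once if the round-hole stencil is forced against a rail or stand: contact above 30 N (contact force between stencil_round and stand_notched above 30 N or contact force between stencil_round and stand_plain above 30 N).
It fails at once if the slotted stencil is displaced by more than 20 mm (distance of stencil_slots from where it was at the start of the episode above 0.02 m).
It fails at once if another thing on the table is displaced by more than 30 mm (distance of any of paint_pot_a, paint_pot_b, rinse_cup, brush, tape, marker from where it was at the start of the episode above 0.03 m).
It also fails if it takes over 61 s, if anything falls off the work surface, if the arm or the gripper's body presses on something with over 40 N, if the wrist force passes 120 N, or if a joint passes its speed limit or range.

## Robot

A 6-joint arm with a two-finger parallel gripper is mounted at the origin on the work surface. World frame = base frame: x ahead of the robot, y to its left, z up, the work surface at z = 0. Lengths are in mm, angles in degrees, forces in N, time in s.
With the tool pointing down it reaches from about 350 to 850 mm from the base axis. Payload 8.1 kg.
Tool frame: the origin (TCP) lies at the very end of the fingers, on their centre line; the grasp point (between the pads) lies 19 mm behind it; z points along the fingers, y is the direction in which the jaws open and shut (so a half turn about z gives the same grasp; the last joint's range is limited). The gripper opens to 85 mm and grips with 20 to 120 N. Pads are 22 mm wide; open, the fingers measure 114 mm over their backs; the gripper's body (76 mm by 85 mm) begins 54 mm behind the grasp point. The pads swing forward as they close: fully open they stand 13 mm farther back than shut.
Start: joints at [70.795, 7.471, 85.268, -0, 87.261, -4.893], TCP at [148.304, 581.387, 231.292] pointing down, gripper open.
Joint ranges: [-169.43, 169.43], [-51.17, 129.36], [1.28, 143.12], [-76.62, 256.62], [0, 156.53], [-152.29, 152.29]. Speed limits (degrees/s): [136.94, 136.94, 159.86, 180, 180, 180].

## Interface

Orientations are given as [roll, pitch, yaw] about the fixed x, y, z axes, in that order (R = Rz(yaw) Ry(pitch) Rx(roll)).
In Python, from bench import r gives the robot as it stands.
- The arm moves only by the shell command python3 -m jog 'ROWS' [OPENING] [FORCE]. ROWS is JSON, a list of rows, each a list of 6 numbers: the shift along the tool's x, y, z normalised to -1 to 1, where 1 is 0.25 m, then the turn, a rotation vector about the tool's x, y, z normalised to -1 to 1, where 1 is pi rad. In form: [[x, y, z, ax, ay, az], ...]. A call has 1 to 10 rows; each row is the pose to reach, as a shift and turn from the pose commanded when the call began, along the tool's axes at that moment, turning the shorter way round; what a row does not reach only later rows make up. A row lasts 1/10 s, in which the tool goes at most 50 mm and 8.59 degrees, less where a joint would pass 70% of its speed; a pose out of reach is approached as far as the arm can. A call with a number of a shift or a turn outside -1 to 1 is refused whole. A call with a gripper value outside its range is refused whole. OPENING is the opening, from 0 (shut) to 1 (fully open), set as the call begins (- or left out, the last holds). The fingers move at their own pace and stop on an object; FORCE is the grip in N (left out, the last holds). Time passes only in rows, so rows that repeat a pose let the fingers close. It gives the time, the measured TCP pose, the force and the opening at its end, in the units of the state.
- r.sense(): the state, without advancing time (a new reading comes with each control period).
- r.snapshot(name): name is "scene" or "top" or "wrist"; returns a dict with "pixels" (480x640x3 uint8, red, green, blue), "intrinsics" (3x3 intrinsics, pixels), "extrinsics" (4x4, takes a point from camera to world coordinates). Camera axes: x right, y down, z forward; pixel columns grow to the right and rows downward; lengths in mm; the calibration is good to about 2 mm. A picture is of the moment at which its call begins. There is no depth.
- r.hand_in(): hands the job in, once; it reports no verdict.
The state is a dict: "time": time; "joint_pos": joint angles; "qd": joint speeds; "joint_efforts": joint torques, N m; "tool_pos": TCP position; "tcp_rot": TCP orientation; "ft_force": force on the tool from outside, world axes, zero at the start; "wrist_torque": the same for the moment, N m; "finger_gap": finger opening in mm.
Only numpy, scipy, OpenCV 4.12 (cv2) and the standard library are available. Lean on these libraries where they do the work, as an engineer would, in place of code of your own. Each camera call takes 0.05 s, during which the arm holds its last target.

## Working session

There is one attempt and no reset: what is moved stays moved. The work goes in short steps, Python scripts to look and compute and a shell command to move; the robot and the scene stay as the last step left them, time stands still between calls to the robot, and variables do not carry over. Pictures are saved under pics/ and viewed, and the job is handed in when it is done.

```bash
mkdir -p pics; ls
python3 - <<'E'
from bench import r
import cv2
print(r.sense())
for n in ("scene","top","wrist"):
    s=r.snapshot(n); cv2.imwrite(f"pics/{n}0.png",s["pixels"][:,:,::-1])
    print(n,s["intrinsics"].round(1).tolist(),s["extrinsics"].round(4).tolist())
E
```

```text
pics
{'time': 0.0, 'joint_pos': array([ 7.07944362e+01,  7.51597707e+00,  8.53296317e+01, -7.17254678e-04,
        8.72611066e+01, -4.89292973e+00]), 'qd': array([ 0.06251445,  0.00015546, -0.06091573, -0.07972992, -0.0595581 ,
       -0.00701238]), 'joint_efforts': array([-2.43262721e-04, -5.69397354e+01, -5.00547874e+01, -3.47461182e-04,
        1.45920928e-02, -9.57795123e-06]), 'tool_pos': array([148.12730925, 580.85966831, 230.23199197]), 'tcp_rot': array([-1.79893612e+02, -8.38841230e-03,  1.65687393e+02]), 'ft_force': array([-0.35497552, -0.5106157 , -0.19546426]), 'wrist_torque': array([0.03355828, 0.06970185, 0.01334486]), 'finger_gap': 85.40911218982433}
scene [[440.4, 0.0, 320.9], [0.0, 440.4, 240.8], [0.0, 0.0, 1.0]] [[0.1553, 0.6651, -0.7304, 1243.2213], [0.9879, -0.1017, 0.1175, -72.6152], [0.0039, -0.7398, -0.6728, 794.6102], [0.0, 0.0, 0.0, 1.0]]
top [[460.8, 0.0, 326.0], [0.0, 460.8, 234.1], [0.0, 0.0, 1.0]] [[0.0285, -0.9979, 0.0588, 530.5767], [-0.9995, -0.0294, -0.0149, 42.978], [0.0166, -0.0584, -0.9982, 1304.2652], [0.0, 0.0, 0.0, 1.0]]
wrist [[371.8, 0.0, 324.7], [0.0, 371.8, 238.6], [0.0, 0.0, 1.0]] [[0.2461, 0.9302, 0.2723, 79.2953], [0.9692, -0.2358, -0.0703, 596.8779], [-0.0012, 0.2812, -0.9596, 372.6133], [0.0, 0.0, 0.0, 1.0]]
```

View pics/scene0.png

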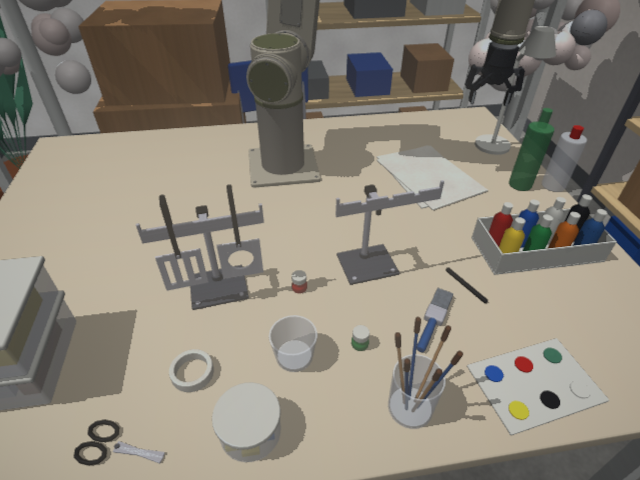

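View pics/top0.png

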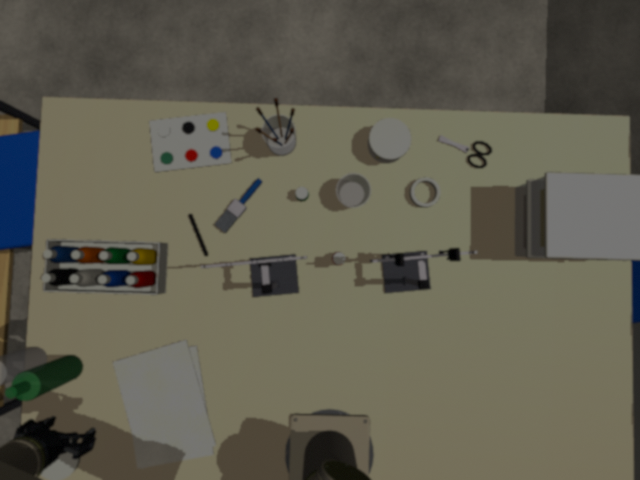

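View pics/wrist0.png

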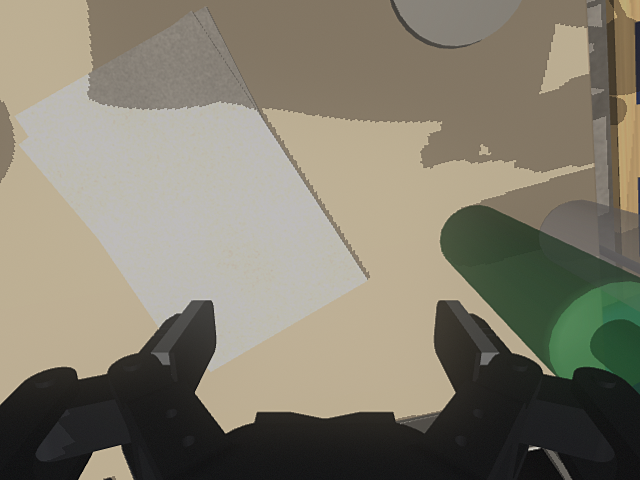

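The scene view shows the plain rail on the left (pixels about 140–262, 215–230), with the slotted stencil at column 170 and the round one at column 237. The notched rail is on the right (338–442, row about 200), and the red pot sits between them. I'll zoom in next.

Run:
```python
import cv2
a=cv2.imread("pics/scene0.png"); 
cv2.imwrite("pics/sA.png",cv2.resize(a[170:310,130:280],None,fx=5,fy=4.2,interpolation=cv2.INTER_CUBIC)[:600])
cv2.imwrite("pics/sB.png",cv2.resize(a[170:290,325:455],None,fx=5,fy=5,interpolation=cv2.INTER_CUBIC))
b=cv2.imread("pics/top0.png"); b=cv2.convertScaleAbs(b,alpha=1.8)
cv2.imwrite("pics/tA.png",cv2.resize(b[235:305,160:320],None,fx=5,fy=5,interpolation=cv2.INTER_CUBIC))
cv2.imwrite("pics/tB.png",cv2.resize(b[235:305,325:485],None,fx=5,fy=5,interpolation=cv2.INTER_CUBIC))
```

```text
(no output)
```

View pics/sA.png

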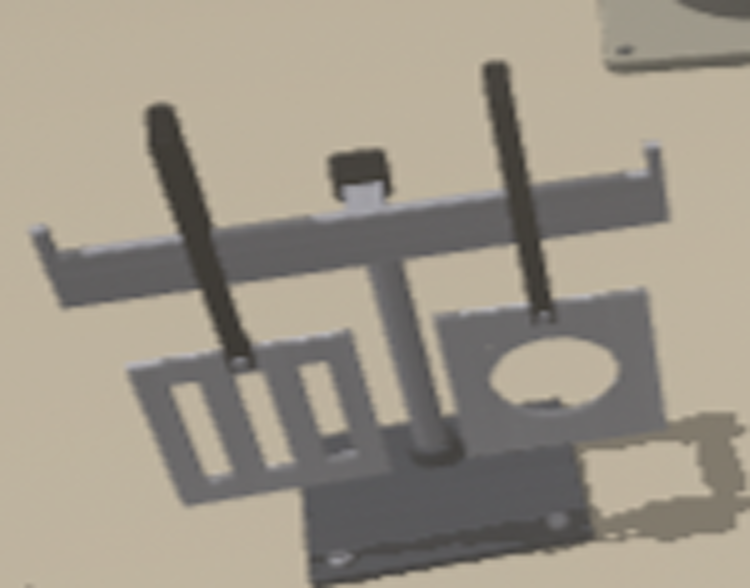

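View pics/sB.png

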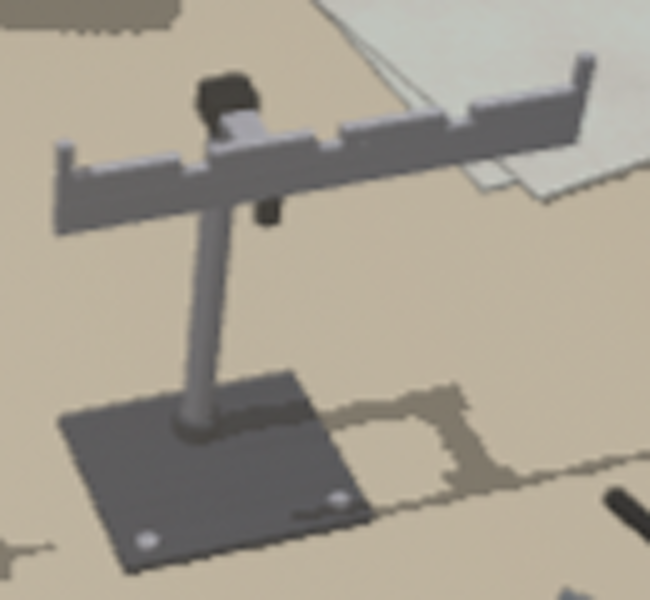

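View pics/tA.png

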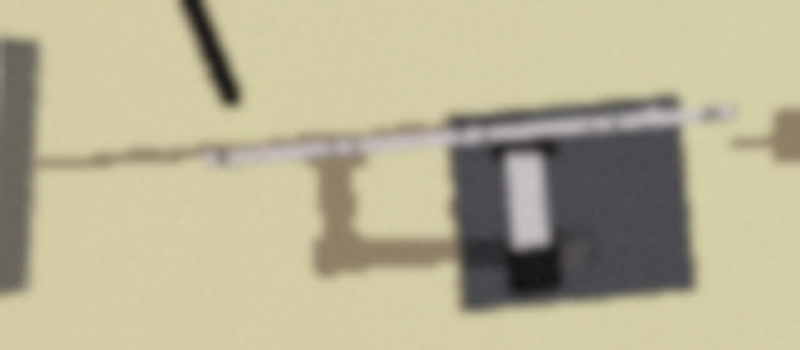

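View pics/tB.png

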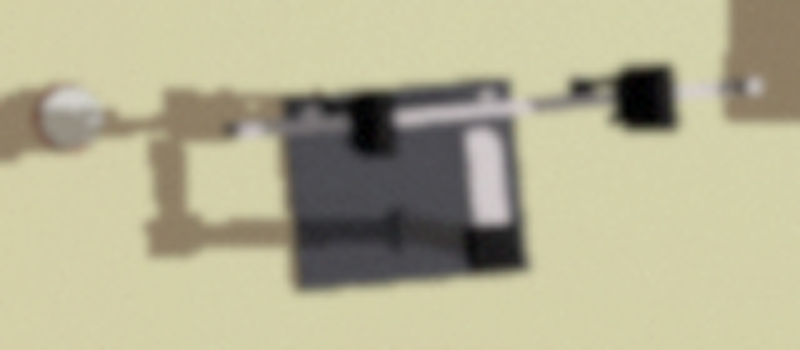

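```bash
cat > h.py <<'E'
import numpy as np, json, cv2
C={"scene":([[440.4,0,320.9],[0,440.4,240.8],[0,0,1]],[[0.1553,0.6651,-0.7304,1243.2213],[0.9879,-0.1017,0.1175,-72.6152],[0.0039,-0.7398,-0.6728,794.6102],[0,0,0,1]]),
"top":([[460.8,0,326.0],[0,460.8,234.1],[0,0,1]],[[0.0285,-0.9979,0.0588,530.5767],[-0.9995,-0.0294,-0.0149,42.978],[0.0166,-0.0584,-0.9982,1304.2652],[0,0,0,1]])}
def plane(K,E,u,v,z):
    K=np.array(K);E=np.array(E); d=E[:3,:3]@np.linalg.solve(K,[u,v,1]); o=E[:3,3]
    return o+d*(z-o[2])/d[2]
def pl(c,u,v,z): return plane(*C[c],u,v,z).round(1)
E
python3 - <<'E'
from h import *
T=lambda x,y,x0:(x0+x/5-.4,235+y/5-.4)
print("top notched stops",pl("top",*T(218,157,160),256),pl("top",*T(728,112,160),256))
print("top plain stops",pl("top",*T(232,128,325),256),pl("top",*T(755,86,325),256))
A=lambda x,y:(130+x/5-.4,170+y/4.2-.4); B=lambda x,y:(325+x/5-.4,170+y/5-.4)
print("scene plain stops",pl("scene",*A(40,230),256),pl("scene",*A(653,145),256))
print("scene notched",pl("scene",*B(65,147),256),pl("scene",*B(587,58),256))
print("plates top scene round",pl("scene",*A(496,68),304),"slots",pl("scene",*A(160,110),304))
print("plates top topview round",pl("top",*T(372,124,325),304),"slots",pl("top",*T(645,97,325),304))
# notch mids: rail far-top edge at notch
for x,y in [(192,163),(330,145),(458,120)]: print("notch",pl("scene",*B(x,y),240))
E
```

```text
top notched stops [512.  302.7 256. ] [538.9  73.1 256. ]
top plain stops [535.9 -76.7 256. ] [ 561.9 -315.8  256. ]
scene plain stops [ 560.5 -314.   256. ] [532.5 -81.6 256. ]
scene notched [539.   74.6 256. ] [510.4 307.  256. ]
plates top scene round [ 529.1 -137.1  304. ] slots [ 542.8 -260.7  304. ]
plates top topview round [ 539.1 -132.1  304. ] slots [ 554.3 -251.2  304. ]
notch [536.8 129.  240. ]
notch [533.4 189.  240. ]
notch [524.5 247.6 240. ]
```

```bash
cat >> h.py <<'E'
def rel(target,yaw,state):
    from scipy.spatial.transform import Rotation as R
    R0=R.from_euler('xyz',state["tcp_rot"],degrees=True); R1=R.from_euler('xyz',[180,0,yaw],degrees=True)
    d=R0.inv().apply(np.array(target)-state["tool_pos"])/250
    w=(R0.inv()*R1).as_rotvec()/np.pi
    return np.r_[d,w].round(4)
E
python3 -m jog '[[-0.2,-0.2,-0.48,0,0,0],[-0.4,-0.4,-0.48,0,0,-0.06],[-0.74,-0.8,-0.48,0,0,-0.117],[-0.74,-0.8,-0.48,0,0,-0.117],[-0.74,-0.8,-0.48,0,0,-0.117],[-0.74,-0.8,-0.48,0,0,-0.117],[-0.74,-0.8,-0.48,0,0,-0.117]]'
python3 - <<'E'
from bench import r
from h import *
print(rel([540,-134,350],-173.3,r.sense()))
E
```

```text
time: 0.85
tool_pos: [280.0, 338.9, 353.0]
tcp_rot: [180.0, 0.2, -173.5]
ft_force: [-0.3, 0.4, 0.1]
finger_gap: 85.6
[-8.1730e-01 -1.9979e+00  1.3400e-02  2.0000e-04  9.0000e-04 -8.0000e-04]
```

```bash
python3 -m jog '[[-0.4,-1,0,0,0,0],[-0.4,-1,0,0,0,0],[-0.4,-1,0,0,0,0],[-0.4,-1,0,0,0,0],[-0.4,-1,0,0,0,0],[-0.4,-1,0,0,0,0],[-0.4,-1,0,0,0,0]]'
python3 -m jog '[[-0.3,-0.9,0,0,0,0],[-0.3,-0.9,0,0,0,0],[-0.3,-0.9,0,0,0,0],[-0.3,-0.9,0,0,0,0],[-0.3,-0.9,0,0,0,0],[-0.3,-0.9,0,0,0,0]]'
python3 - <<'E'
from bench import r
from h import *
s=r.sense()
print(rel([540,-134,350],-173.3,s))
p=r.snapshot("wrist"); cv2.imwrite("pics/w1.png",p["pixels"][:,:,::-1]); np.savez("w1.npz",K=p["intrinsics"],E=p["extrinsics"])
E
```

```text
time: 1.55
tool_pos: [407.6, 103.3, 350.6]
tcp_rot: [-180.0, -0.1, -173.5]
ft_force: [-0.1, 1.0, -0.2]
finger_gap: 85.4
time: 2.15
tool_pos: [508.6, -111.6, 349.7]
tcp_rot: [180.0, -0.1, -173.4]
ft_force: [-0.7, 0.9, -0.8]
finger_gap: 85.1
[-1.143e-01 -1.035e-01 -1.600e-03  1.000e-04 -7.000e-04 -7.000e-04]
```

View pics/w1.png

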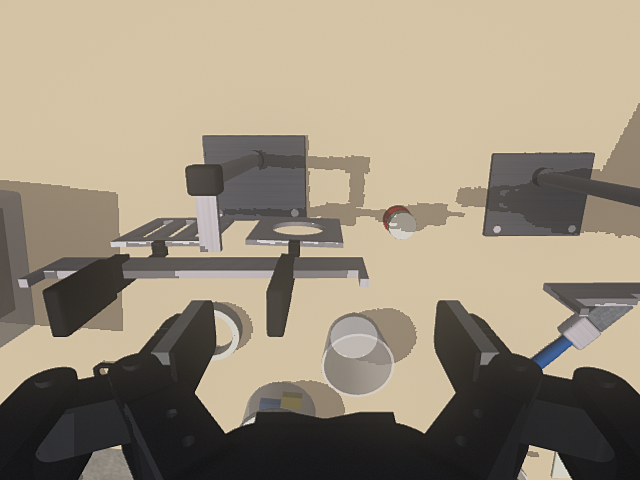

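The wrist view shows the plain rail (row about 265, stops at columns 25 and 365), the round stencil's finger plate (columns 267–294, rows 254–335) and the slotted one at left. I'll cast rays from these pixels.

Run:
```python
from h import *
d=np.load("w1.npz");K,E=d["K"],d["E"]
for n,u,v,z in [("stopL",25,283,256),("stopR",364,283,256),("railtop a",100,271,240),("railtop b",340,275,240),("tipL",267,334,304),("tipR",285,334,304),("tip near R",294,255,304)]:
    print(n,plane(K,E,u,v,z).round(1))
a=cv2.imread("pics/w1.png"); cv2.imwrite("pics/w1c.png",cv2.resize(a[200:350,230:380],None,fx=4,fy=4,interpolation=cv2.INTER_CUBIC))
```

```text
stopL [ 561.6 -313.7  256. ]
stopR [534.8 -83.1 256. ]
railtop a [ 554.1 -271.8  240. ]
railtop b [537.2 -98.8 240. ]
tipL [ 552.6 -141.3  304. ]
tipR [ 551.4 -131.1  304. ]
tip near R [ 503.5 -130.4  304. ]
```

View pics/w1c.png

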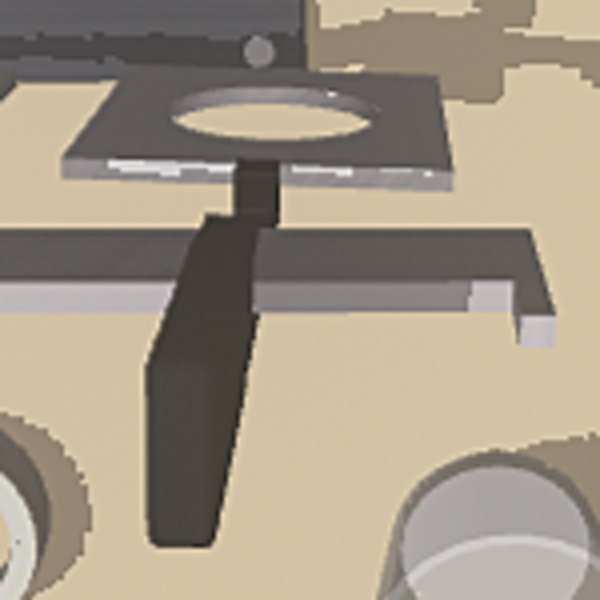

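Run:
```python
from h import *
from bench import r
d=np.load("w1.npz");K,E=d["K"],d["E"]
P=[plane(K,E,229.6+x/4,199.6+y/4,304) for x,y in [(147,364),(208,364),(149,547),(215,547)]]
print(np.round(P,1),np.mean(P,0).round(1))
c=np.mean(P,0)
print(rel([c[0],c[1],350],-173.3,r.sense()))
```

```text
[[ 525.8 -143.6  304. ]
 [ 524.9 -135.3  304. ]
 [ 554.1 -141.2  304. ]
 [ 553.  -131.9  304. ]] [ 539.4 -138.   304. ]
[-0.1113 -0.127  -0.0002  0.0004 -0.0006 -0.0003]
```

```bash
python3 -m jog '[[-0.112,-0.128,0,0,0,0],[-0.112,-0.128,0.1,0,0,0],[-0.112,-0.128,0.2,0,0,0],[-0.112,-0.128,0.332,0,0,0],[-0.112,-0.128,0.332,0,0,0],[-0.112,-0.128,0.332,0,0,0]]'
python3 - <<'E'
from bench import r
from h import *
s=r.sense();print(s["tool_pos"],s["ft_force"])
p=r.snapshot("wrist"); cv2.imwrite("pics/w2.png",p["pixels"][:,:,::-1])
E
```

```text
time: 2.8
tool_pos: [539.0, -136.0, 268.5]
tcp_rot: [179.9, -0.1, -173.2]
ft_force: [-0.4, 0.2, 0.2]
finger_gap: 85.4
[ 539.02511022 -136.01371314  268.53662913] [-0.38149762  0.2437659   0.19460216]
```

View pics/w2.png

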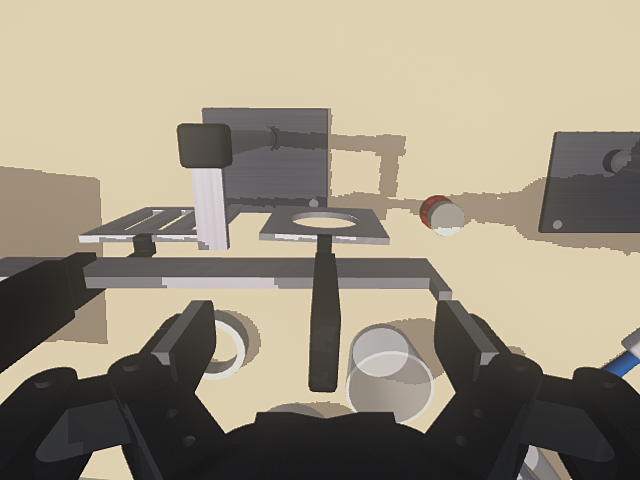

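The finger plate (columns 309–340) sits centred between the fingers, so I'll close.

```bash
python3 -m jog '[[0,0,0,0,0,0],[0,0,0,0,0,0],[0,0,0,0,0,0],[0,0,0,0,0,0],[0,0,0,0,0,0],[0,0,0,0,0,0],[0,0,0,0,0,0],[0,0,0,0,0,0]]' 0 50
python3 - <<'E'
from bench import r
for i in range(1):
    s=r.sense();print(s["tool_pos"],s["ft_force"],s["wrist_torque"])
E
```

```text
time: 3.65
tool_pos: [539.4, -137.7, 268.6]
tcp_rot: [-180.0, 0.0, -173.3]
ft_force: [-0.9, 0.8, 3.8]
finger_gap: 9.4
[ 539.35623798 -137.74569401  268.55311743] [-0.91710512  0.76316557  3.7524799 ] [0.17905026 0.17058479 0.01307396]
```

```bash
python3 -m jog '[[0,0,-0.02,0,0,0],[0,0,-0.04,0,0,0],[0,0,-0.06,0,0,0],[0,0,-0.08,0,0,0],[0,0,-0.1,0,0,0],[0,0,-0.1,0,0,0],[0,0,-0.1,0,0,0],[0,0,-0.1,0,0,0]]'
python3 - <<'E'
from bench import r
from h import *
s=r.sense();print(s["tool_pos"],s["ft_force"],s["wrist_torque"])
for n in("wrist","scene"):
    p=r.snapshot(n); a=p["pixels"][:,:,::-1]
    if n=="scene": a=cv2.resize(a[150:300,130:280],None,fx=4,fy=4,interpolation=cv2.INTER_CUBIC)
    else: np.savez("w3.npz",K=p["intrinsics"],E=p["extrinsics"])
    cv2.imwrite(f"pics/{n}3.png",a)
E
```

```text
time: 4.45
tool_pos: [539.2, -137.7, 293.0]
tcp_rot: [180.0, -0.0, -173.3]
ft_force: [0.2, 0.2, -1.9]
finger_gap: 9.7
[ 539.18009171 -137.73209932  292.98222107] [ 0.2082157   0.152933   -1.93418814] [-0.02452834  0.01060507  0.0346799 ]
```

View pics/wrist3.png

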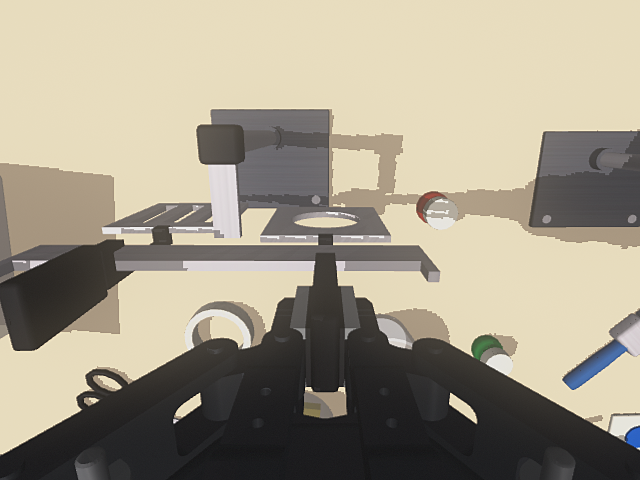

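View pics/scene3.png

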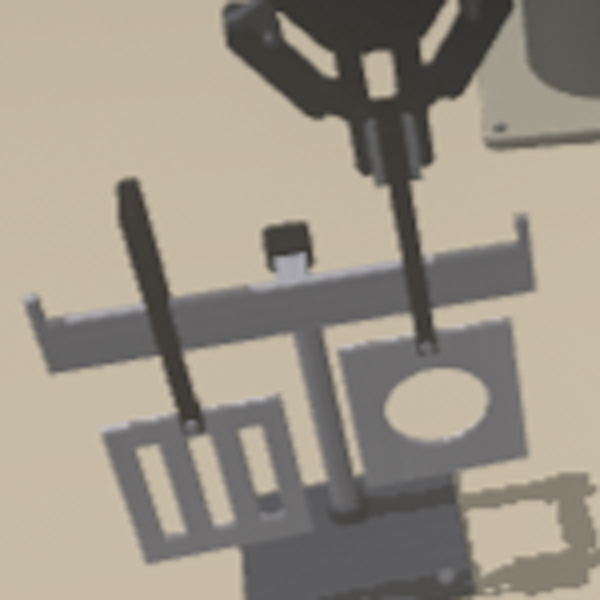

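Lifted: the force reads 1.9 N, which is the stencil's weight, and the round plate is clear of the rail top. I'll take it off on the far side.

```bash
python3 -m jog '[[-0.02,0,0,0,0,0],[-0.06,0,0,0,0,0],[-0.1,0,0,0,0,0],[-0.14,0,0,0,0,0],[-0.18,0,0,0,0,0],[-0.22,0,0,0,0,0],[-0.24,0,0,0,0,0],[-0.24,0,-0.05,0,0,0],[-0.24,0,-0.1,0,0,0],[-0.24,0,-0.16,0,0,0]]'
python3 - <<'E'
from bench import r
from h import *
s=r.sense();print(s["tool_pos"],s["ft_force"],s["wrist_torque"])
u=np.array([-.119,.993]);m=np.array([525,189.3])
x=np.array([.993,.119])
t=m+60*x
print(t,rel([*t,333],-173.15,s))
E
```

```text
time: 5.55
tool_pos: [598.7, -130.8, 335.0]
tcp_rot: [-180.0, 0.0, -173.3]
ft_force: [-0.2, -0.0, -1.5]
finger_gap: 9.2
[ 598.72731868 -130.8266062   335.01912947] [-0.17512433 -0.03816914 -1.50931595] [-0.01338662 -0.03186222  0.00647437]
[584.58 196.44] [-9.7400e-02  1.3067e+00  7.7000e-03 -1.0000e-04  2.0000e-04 -6.0000e-04]
```

```bash
python3 -m jog '[[0,0.05,0,0,0,0],[0,0.15,0,0,0,0],[0,0.25,0,0,0,0],[-0.02,0.35,0,0,0,0],[-0.03,0.45,0,0,0,0],[-0.04,0.55,0,0,0,0],[-0.05,0.65,0,0,0,0],[-0.05,0.75,0,0,0,0],[-0.05,0.8,0,0,0,0]]'
python3 -m jog '[[-0.01,0.1,0,0,0,0],[-0.02,0.2,0,0,0,0],[-0.03,0.3,0,0,0,0],[-0.04,0.4,0,0,0,0],[-0.05,0.47,0,0,0,0],[-0.05,0.507,0,0,0,0],[-0.05,0.507,0,0,0,0],[-0.05,0.507,0,0,0,0],[-0.05,0.507,0,0,0,0]]'
python3 - <<'E'
from bench import r
from h import *
s=r.sense();print(s["tool_pos"],s["ft_force"],s["wrist_torque"])
p=r.snapshot("wrist"); cv2.imwrite("pics/w4.png",p["pixels"][:,:,::-1]); np.savez("w4.npz",K=p["intrinsics"],E=p["extrinsics"])
p=r.snapshot("scene"); cv2.imwrite("pics/s4.png",p["pixels"][:,:,::-1])
E
```

```text
time: 6.45
tool_pos: [587.1, 71.9, 333.7]
tcp_rot: [180.0, 0.0, -173.1]
ft_force: [0.6, -0.4, -2.0]
finger_gap: 9.3
time: 7.35
tool_pos: [585.5, 195.7, 333.4]
tcp_rot: [-180.0, 0.0, -173.3]
ft_force: [0.6, 0.8, -2.4]
finger_gap: 9.3
[585.50105342 195.66659341 333.3629721 ] [ 0.61555667  0.81894754 -2.3594893 ] [-0.03068363 -0.00355698  0.0132481 ]
```

View pics/w4.png

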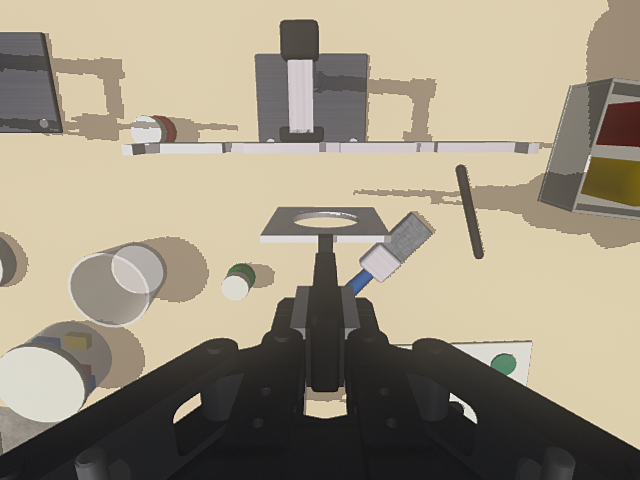

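View pics/s4.png

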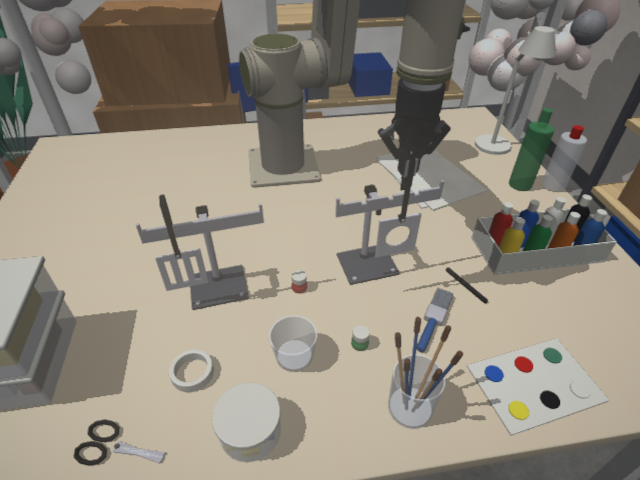

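The wrist view looks down on the notched rail: stops near columns 128 and 534, notches near 227, 325 and 425, row about 147. The stencil is held in front of it. I'll zoom to measure the notches and the rail line precisely.

Run:
```python
from h import *
a=cv2.imread("pics/w4.png")
x=cv2.resize(a[130:165,220:430],None,fx=3.8,fy=8,interpolation=cv2.INTER_NEAREST)
y=cv2.resize(a[130:165,115:220],None,fx=3.8,fy=8,interpolation=cv2.INTER_NEAREST)
z=cv2.resize(a[130:165,445:550],None,fx=3.8,fy=8,interpolation=cv2.INTER_NEAREST)
cv2.imwrite("pics/w4c.png",np.vstack([x,np.hstack([y,z])]))
g=a[:,:,1].astype(int)
for r_ in (145,147,149): print(r_,[ (c,g[r_,c]) for c in list(range(218,240,1))]); print([(c,g[r_,c]) for c in range(312,336)]); print([(c,g[r_,c]) for c in range(412,438)])
```

```text
145 [(218, np.int64(217)), (219, np.int64(218)), (220, np.int64(223)), (221, np.int64(197)), (222, np.int64(107)), (223, np.int64(92)), (224, np.int64(93)), (225, np.int64(129)), (226, np.int64(141)), (227, np.int64(140)), (228, np.int64(139)), (229, np.int64(140)), (230, np.int64(137)), (231, np.int64(128)), (232, np.int64(209)), (233, np.int64(211)), (234, np.int64(208)), (235, np.int64(207)), (236, np.int64(208)), (237, np.int64(208)), (238, np.int64(207)), (239, np.int64(207))]
[(312, np.int64(204)), (313, np.int64(204)), (314, np.int64(203)), (315, np.int64(203)), (316, np.int64(204)), (317, np.int64(205)), (318, np.int64(211)), (319, np.int64(147)), (320, np.int64(135)), (321, np.int64(139)), (322, np.int64(139)), (323, np.int64(139)), (324, np.int64(139)), (325, np.int64(130)), (326, np.int64(196)), (327, np.int64(199)), (328, np.int64(197)), (329, np.int64(196)), (330, np.int64(198)), (331, np.int64(197)), (332, np.int64(197)), (333, np.int64(197)), (334, np.int64(198)), (335, np.int64(197))]
[(412, np.int64(201)), (413, np.int64(201)), (414, np.int64(202)), (415, np.int64(20
[... 2966 characters left out ...]
, np.int64(198)), (331, np.int64(197)), (332, np.int64(197)), (333, np.int64(198)), (334, np.int64(197)), (335, np.int64(197))]
[(412, np.int64(201)), (413, np.int64(201)), (414, np.int64(201)), (415, np.int64(206)), (416, np.int64(178)), (417, np.int64(142)), (418, np.int64(138)), (419, np.int64(133)), (420, np.int64(195)), (421, np.int64(198)), (422, np.int64(195)), (423, np.int64(195)), (424, np.int64(196)), (425, np.int64(197)), (426, np.int64(196)), (427, np.int64(196)), (428, np.int64(195)), (429, np.int64(195)), (430, np.int64(195)), (431, np.int64(196)), (432, np.int64(201)), (433, np.int64(183)), (434, np.int64(121)), (435, np.int64(111)), (436, np.int64(107)), (437, np.int64(150))]
```

View pics/w4c.png

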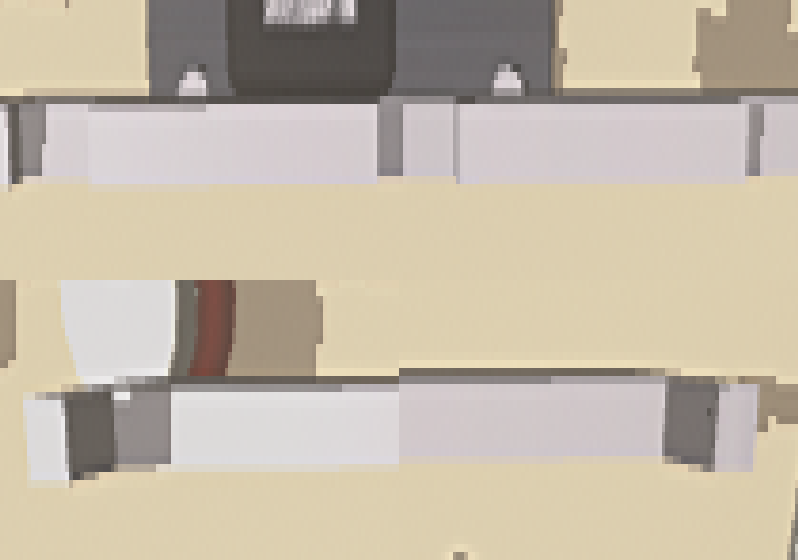

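Run:
```python
from h import *
d=np.load("w4.npz");K,E=d["K"],d["E"]
Lo=plane(K,E,222,147.5,240);Mi=plane(K,E,318.6,147.5,240);Rr=plane(K,E,416.5,147,240)
print(Lo,Mi,Rr, np.linalg.norm(Mi-Lo),np.linalg.norm(Rr-Mi))
# rail edges ends: far/near rows
for u,v in [(170,143.6),(170,153.2),(420,142.3),(420,152.2),(280,143.1),(280,152.9),(360,142.8),(360,152.8)]: print(u,v,plane(K,E,u,v,240).round(1))
print("stops",plane(K,E,128,148,256).round(1),plane(K,E,538,146.5,256).round(1))
# held plate: z of hook ~ tcp-28 -> hook z
s=np.array([585.5,195.67,333.4]); hz=s[2]-28.3
print("plate lower-near top edge corners", [plane(K,E,u,v,hz-74).round(1) for u,v in [(261,236),(390,236)]])
a=cv2.imread("pics/w4.png"); cv2.imwrite("pics/w4d.png",cv2.resize(a[195:395,250:400],None,fx=4,fy=3,interpolation=cv2.INTER_CUBIC))
```

```text
[532.8067172  123.88796874 240.        ] [525.8120656 182.9869381 240.       ] [518.42915311 242.81959107 240.        ] 59.51145545687926 60.286430955392554
170 143.6 [534.2  92.1 240. ]
170 153.2 [540.   92.1 240. ]
420 142.3 [515.4 244.4 240. ]
420 152.2 [521.3 245.6 240. ]
280 143.1 [526.  159.2 240. ]
280 152.9 [531.8 159.6 240. ]
360 142.8 [520.  207.9 240. ]
360 152.8 [526.  208.8 240. ]
stops [538.2  74.5 256. ] [509.7 308.1 256. ]
plate lower-near top edge corners [array([589.3, 150.4, 231.1]), array([578.9, 238. , 231.1])]
```

View pics/w4d.png

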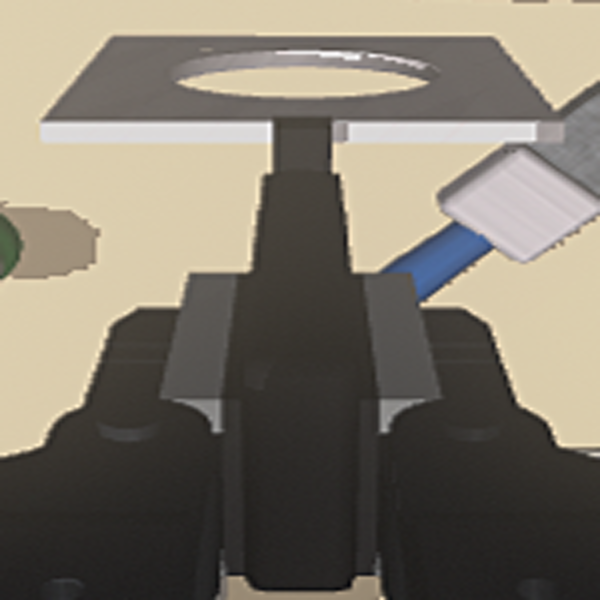

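The rail line and notches are consistent (60 mm spacing measured, direction 6.9°). The middle notch is at about (525.0, 189.5), and the held hook needs about +2.5 mm along the rail. I'll lower it beside the rail, then bring it in sideways.

```bash
python3 -m jog '[[0,0.01,0.06,0,0,0],[0,0.01,0.12,0,0,-0.0014],[0,0.01,0.172,0,0,-0.0014],[0,0.01,0.172,0,0,-0.0014],[0.04,0.01,0.172,0,0,-0.0014],[0.08,0.01,0.172,0,0,-0.0014],[0.12,0.01,0.172,0,0,-0.0014],[0.12,0.01,0.172,0,0,-0.0014],[0.12,0.01,0.172,0,0,-0.0014]]'
python3 - <<'E'
from bench import r
from h import *
s=r.sense();print(s["tool_pos"],s["ft_force"],s["wrist_torque"])
p=r.snapshot("wrist"); a=p["pixels"][:,:,::-1];cv2.imwrite("pics/w5.png",a); np.savez("w5.npz",K=p["intrinsics"],E=p["extrinsics"])
cv2.imwrite("pics/w5c.png",cv2.resize(a[180:330,250:410],None,fx=5,fy=4,interpolation=cv2.INTER_CUBIC))
E
```

```text
time: 8.35
tool_pos: [555.2, 195.8, 291.2]
tcp_rot: [180.0, 0.1, -173.0]
ft_force: [0.7, -0.0, -1.0]
finger_gap: 9.4
[555.16700989 195.76576235 291.21522178] [ 0.71641774 -0.03223925 -1.04881731] [ 0.08560622 -0.00776636 -0.06884672]
```

View pics/w5.png

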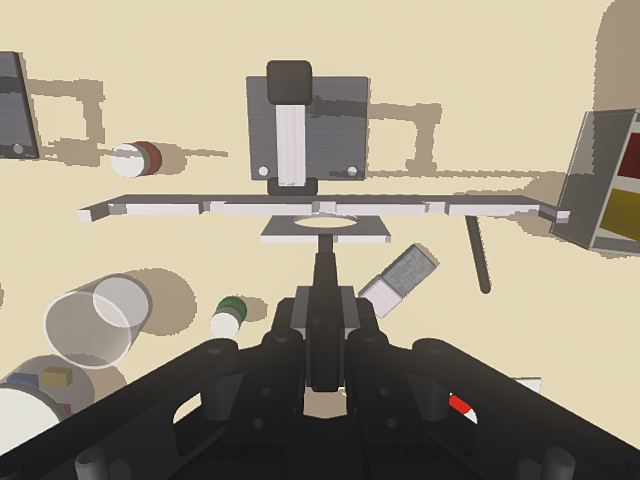

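View pics/w5c.png

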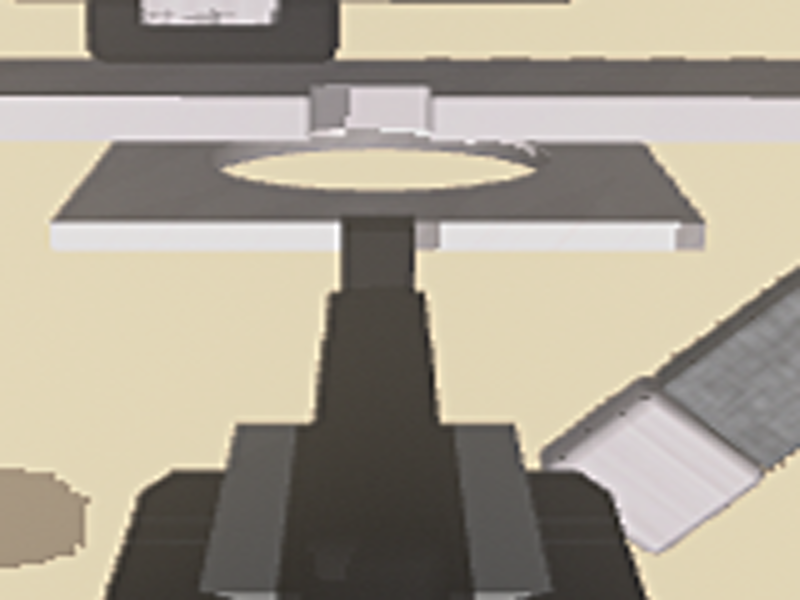

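Run:
```python
from h import *
d=np.load("w5.npz");K,E=d["K"],d["E"]
X=np.array([.9927,.1205,0]);U=np.array([-.1205,.9927,0]); hz=291.2-28.3
for n,u,v,z in [("rail robot edge",324,203.9,240),("rail far edge",324,214.9,240),("plate robot edge",325,235.3,hz-74),("plate far",325,241.8,hz-74),("notchL",250+311/5-.4,204.5,240),("notchR",250+431/5-.4,204.5,240),("tcp",0,0,0),("finger top far",325,390,hz+64)]:
    P=plane(K,E,u,v,z) if n!="tcp" else np.array([555.17,195.77,0])
    print(n,P.round(1),"X %.1f U %.1f"%(P@X,P@U))
```

```text
rail robot edge [522.  189.5 240. ] X 541.1 U 125.2
rail far edge [527.9 190.2 240. ] X 547.0 U 125.2
plate robot edge [553.5 194.  188.9] X 572.9 U 125.9
plate far [558.1 194.6 188.9] X 577.5 U 125.9
notchL [523.1 183.2 240. ] X 541.4 U 118.8
notchR [521.6 195.7 240. ] X 541.4 U 131.4
tcp [555.2 195.8   0. ] X 574.7 U 127.4
finger top far [568.6 195.7 326.9] X 588.0 U 125.8
```

```bash
python3 -m jog '[[0.03,-0.003,0,0,0,0],[0.06,-0.003,0,0,0,0],[0.09,-0.003,0,0,0,0],[0.11,-0.003,0,0,0,0],[0.121,-0.003,0,0,0,0],[0.121,-0.003,0,0,0,0],[0.121,-0.003,0,0,0,0],[0.121,-0.003,0,0,0,0]]'
python3 - <<'E'
from bench import r
from h import *
s=r.sense();print(s["tool_pos"],s["ft_force"],s["wrist_torque"])
p=r.snapshot("wrist"); a=p["pixels"][:,:,::-1];cv2.imwrite("pics/w6.png",a); np.savez("w6.npz",K=p["intrinsics"],E=p["extrinsics"])
cv2.imwrite("pics/w6c.png",cv2.resize(a[180:330,250:410],None,fx=5,fy=4,interpolation=cv2.INTER_CUBIC))
p=r.snapshot("scene"); a=p["pixels"][:,:,::-1]
cv2.imwrite("pics/s6.png",cv2.resize(a[150:290,325:465],None,fx=4,fy=4,interpolation=cv2.INTER_CUBIC))
E
```

```text
time: 9.2
tool_pos: [525.4, 191.2, 290.3]
tcp_rot: [-180.0, 0.0, -173.0]
ft_force: [-0.3, 0.4, -2.0]
finger_gap: 9.6
[525.43550878 191.2211793  290.26906077] [-0.31266639  0.44643261 -1.99733378] [ 0.0142377  -0.02022299 -0.01832421]
```

View pics/w6c.png

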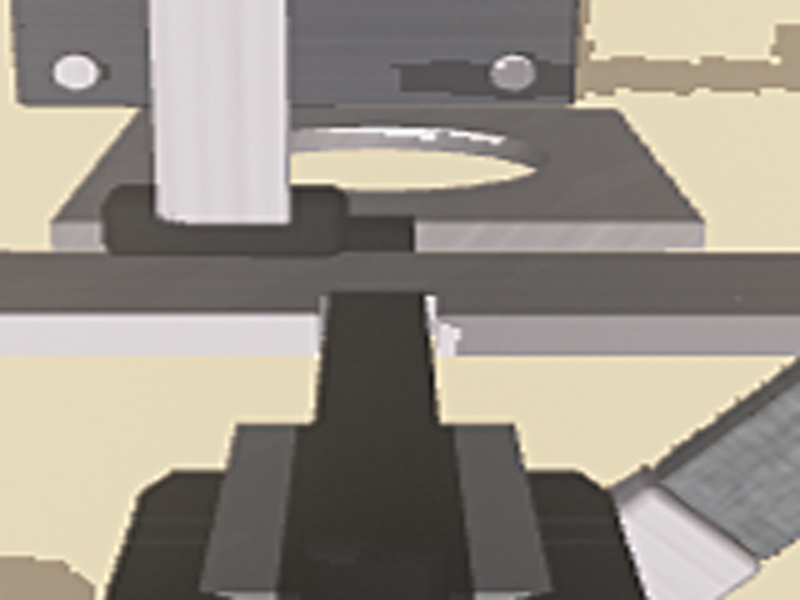

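View pics/s6.png

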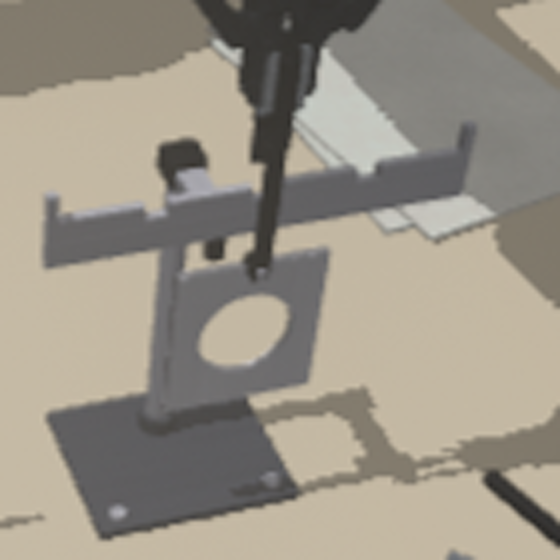

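The hook's short leg is centred in the middle notch (crop columns 328–425 between notch edges 319 and 437). I'll reduce the grip so it can slip before forcing, then lower gently.

```bash
python3 -m jog '[[0,0,0.01,0,0,0],[0,0,0.02,0,0,0],[0,0,0.03,0,0,0],[0,0,0.04,0,0,0],[0,0,0.05,0,0,0],[0,0,0.06,0,0,0],[0,0,0.064,0,0,0],[0,0,0.064,0,0,0]]' - 20
python3 - <<'E'
from bench import r
from h import *
s=r.sense();print(s["tool_pos"],s["ft_force"],s["wrist_torque"])
p=r.snapshot("wrist"); a=p["pixels"][:,:,::-1];cv2.imwrite("pics/w7.png",a)
cv2.imwrite("pics/w7c.png",cv2.resize(a[180:330,250:410],None,fx=5,fy=4,interpolation=cv2.INTER_CUBIC))
E
```

```text
time: 10.1
tool_pos: [525.2, 191.2, 274.1]
tcp_rot: [180.0, -0.0, -173.0]
ft_force: [-0.2, 0.3, -1.3]
finger_gap: 9.4
[525.1716881  191.22158403 274.0539227 ] [-0.21930963  0.32647236 -1.2736448 ] [-0.00935275  0.00340474 -0.0256811 ]
```

View pics/w7c.png

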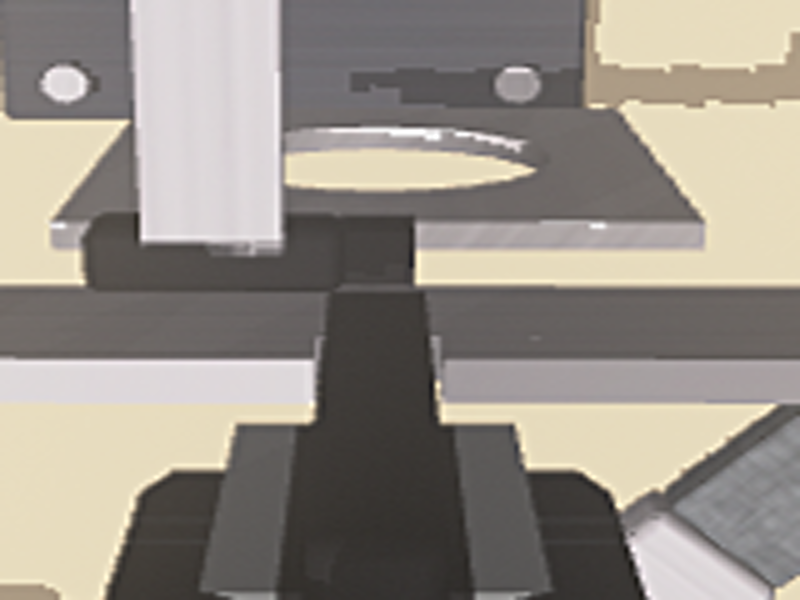

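```bash
python3 -m jog '[[0,0,0.004,0,0,0],[0,0,0.008,0,0,0],[0,0,0.012,0,0,0],[0,0,0.016,0,0,0],[0,0,0.018,0,0,0],[0,0,0.018,0,0,0]]'
python3 -m jog '[[0,0,0.003,0,0,0],[0,0,0.006,0,0,0],[0,0,0.006,0,0,0]]'
python3 -m jog '[[0,0,0.003,0,0,0],[0,0,0.006,0,0,0],[0,0,0.006,0,0,0]]'
python3 -m jog '[[0,0,0.003,0,0,0],[0,0,0.006,0,0,0],[0,0,0.006,0,0,0]]'
```

```text
time: 10.75
tool_pos: [525.2, 191.2, 269.7]
tcp_rot: [-180.0, -0.0, -173.0]
ft_force: [0.4, -0.2, -1.7]
finger_gap: 9.7
time: 11.05
tool_pos: [525.2, 191.2, 268.1]
tcp_rot: [-180.0, -0.0, -173.0]
ft_force: [0.9, -0.0, -2.6]
finger_gap: 9.3
time: 11.35
tool_pos: [525.2, 191.2, 266.6]
tcp_rot: [-180.0, -0.0, -173.0]
ft_force: [0.5, 0.0, -2.0]
finger_gap: 9.1
time: 11.65
tool_pos: [525.2, 191.2, 265.1]
tcp_rot: [-180.0, -0.0, -173.0]
ft_force: [-0.2, -0.1, -2.0]
finger_gap: 9.5
```

```bash
python3 -m jog '[[0,0,0.003,0,0,0],[0,0,0.006,0,0,0],[0,0,0.006,0,0,0]]'
python3 -m jog '[[0,0,0.002,0,0,0],[0,0,0.004,0,0,0],[0,0,0.004,0,0,0]]'
python3 - <<'E'
from bench import r
from h import *
s=r.sense();print(s["tool_pos"],s["ft_force"],s["wrist_torque"])
p=r.snapshot("wrist"); a=p["pixels"][:,:,::-1];cv2.imwrite("pics/w8.png",a)
cv2.imwrite("pics/w8c.png",cv2.resize(a[180:330,250:410],None,fx=5,fy=4,interpolation=cv2.INTER_CUBIC))
E
```

```text
time: 11.95
tool_pos: [525.2, 191.2, 263.6]
tcp_rot: [-180.0, -0.0, -173.0]
ft_force: [-0.9, 0.4, -1.5]
finger_gap: 9.2
time: 12.25
tool_pos: [525.2, 191.2, 262.7]
tcp_rot: [-180.0, -0.0, -173.0]
ft_force: [1.0, 0.2, -1.8]
finger_gap: 9.2
[525.24898057 191.21535252 262.70131336] [ 0.96412298  0.2305747  -1.77707468] [0.00482116 0.00280551 0.02998749]
```

View pics/w8c.png

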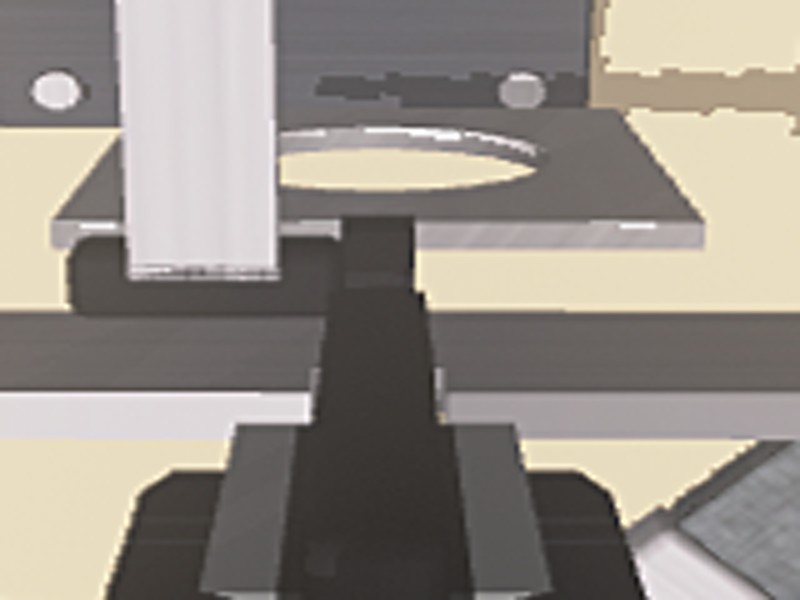

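```bash
python3 -m jog '[[0,0,0.002,0,0,0],[0,0,0.004,0,0,0],[0,0,0.004,0,0,0]]'
python3 -m jog '[[0,0,0.002,0,0,0],[0,0,0.002,0,0,0],[0,0,0.002,0,0,0]]'
python3 -m jog '[[0,0,0.002,0,0,0],[0,0,0.002,0,0,0],[0,0,0.002,0,0,0]]'
```

```text
time: 12.6
tool_pos: [525.3, 191.2, 261.7]
tcp_rot: [-180.0, -0.0, -173.0]
ft_force: [0.1, 0.6, -1.5]
finger_gap: 9.0
time: 12.9
tool_pos: [525.3, 191.2, 261.3]
tcp_rot: [-180.0, -0.0, -173.0]
ft_force: [-0.1, 0.3, -2.2]
finger_gap: 9.6
time: 13.2
tool_pos: [525.3, 191.2, 260.8]
tcp_rot: [180.0, -0.0, -173.0]
ft_force: [0.5, 0.6, -1.9]
finger_gap: 9.5
```

```bash
python3 -m jog '[[0,0,0.002,0,0,0],[0,0,0.002,0,0,0],[0,0,0.002,0,0,0]]'
python3 -m jog '[[0,0,0.002,0,0,0],[0,0,0.002,0,0,0],[0,0,0.002,0,0,0]]'
```

```text
time: 13.5
tool_pos: [525.4, 191.2, 260.6]
tcp_rot: [180.0, 0.0, -173.0]
ft_force: [-0.8, -0.2, 0.7]
finger_gap: 9.7
time: 13.8
tool_pos: [525.4, 191.3, 260.5]
tcp_rot: [180.0, 0.1, -173.0]
ft_force: [-2.7, -0.1, 4.9]
finger_gap: 9.4
```

Soft contact with the notch floor: 260.5 mm is 8 mm below the seated height on the plain rail. I'll back off 0.5 mm and release.

```bash
python3 -m jog '[[0,0,-0.002,0,0,0],[0,0,-0.002,0,0,0],[0,0,-0.002,0,0,0]]'
python3 -m jog '[[0,0,0,0,0,0],[0,0,0,0,0,0],[0,0,0,0,0,0],[0,0,0,0,0,0],[0,0,0,0,0,0]]' 0.35
python3 - <<'E'
from bench import r
from h import *
s=r.sense();print(s["tool_pos"],s["ft_force"],s["wrist_torque"])
p=r.snapshot("wrist"); a=p["pixels"][:,:,::-1];cv2.imwrite("pics/w9.png",a)
p=r.snapshot("scene"); a=p["pixels"][:,:,::-1]
cv2.imwrite("pics/s9.png",cv2.resize(a[150:290,325:465],None,fx=4,fy=4,interpolation=cv2.INTER_CUBIC))
E
```

```text
time: 14.1
tool_pos: [525.4, 191.3, 260.6]
tcp_rot: [180.0, 0.0, -173.0]
ft_force: [-1.1, -0.8, 4.3]
finger_gap: 9.2
time: 14.6
tool_pos: [525.2, 191.2, 260.1]
tcp_rot: [-180.0, -0.0, -173.0]
ft_force: [0.1, 0.2, 0.6]
finger_gap: 29.7
[525.24878513 191.247286   260.13555949] [0.08092354 0.21933595 0.60724126] [-0.00218956  0.05213204  0.06176513]
```

View pics/w9.png

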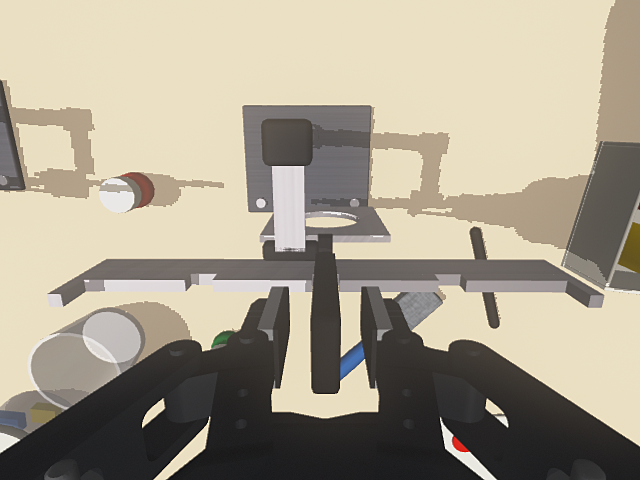

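View pics/s9.png

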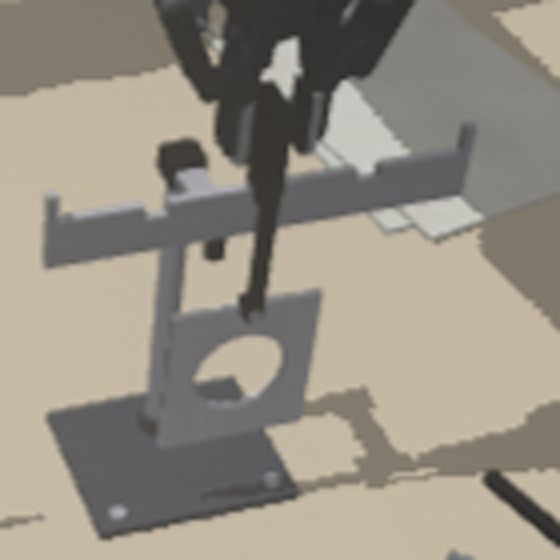

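Released: the plate stands free between the pads (columns 312–340, pads at 290 and 362). I'll retreat straight up.

```bash
python3 -m jog '[[0,0,-0.02,0,0,0],[0,0,-0.05,0,0,0],[0,0,-0.1,0,0,0],[0,0,-0.16,0,0,0],[0,0,-0.24,0,0,0],[0,0,-0.34,0,0,0],[0,0,-0.44,0,0,0],[0,0,-0.44,0,0,0]]' 0.5
python3 -m jog '[[0.1,0,0,0,0,0],[0.2,0,0,0,0,0],[0.3,0,0,0,0,0],[0.3,0,0,0,0,0],[0.3,0,0,0,0,0],[0.3,0,0,0,0,0],[0.3,0,0,0,0,0],[0.3,0,0,0,0,0],[0.3,0,0,0,0,0]]'
python3 - <<'E'
from bench import r
from h import *
p=r.snapshot("wrist"); a=p["pixels"][:,:,::-1];cv2.imwrite("pics/w10.png",a)
p=r.snapshot("scene"); a=p["pixels"][:,:,::-1]
cv2.imwrite("pics/s10full.png",a)
cv2.imwrite("pics/s10.png",cv2.resize(a[170:290,325:455],None,fx=5,fy=5,interpolation=cv2.INTER_CUBIC))
E
```

```text
time: 15.5
tool_pos: [526.7, 191.6, 376.7]
tcp_rot: [179.9, 0.5, -173.0]
ft_force: [0.1, 0.3, 1.1]
finger_gap: 42.5
time: 16.4
tool_pos: [451.1, 182.1, 370.0]
tcp_rot: [-180.0, -0.0, -173.0]
ft_force: [-0.5, 1.2, -0.3]
finger_gap: 42.5
```

View pics/w10.png

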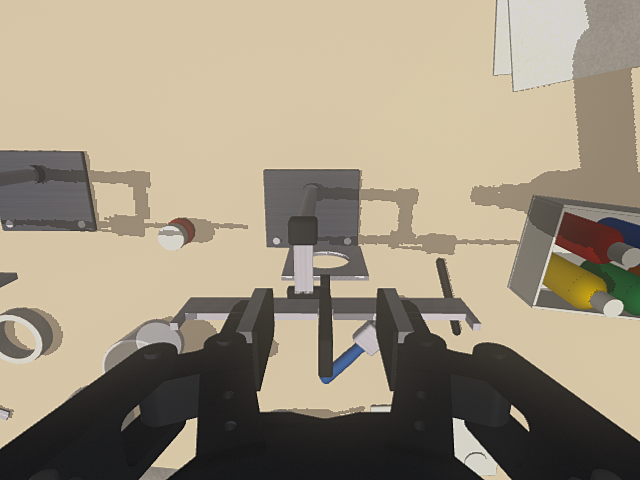

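View pics/s10.png

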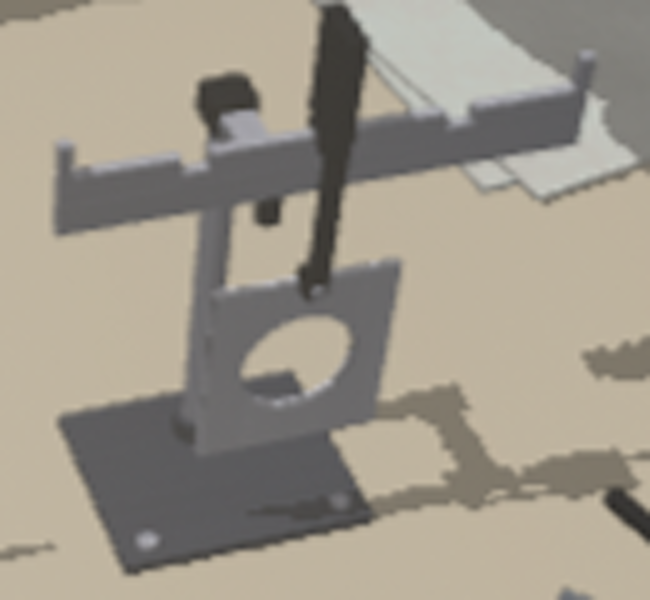

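View pics/s10full.png

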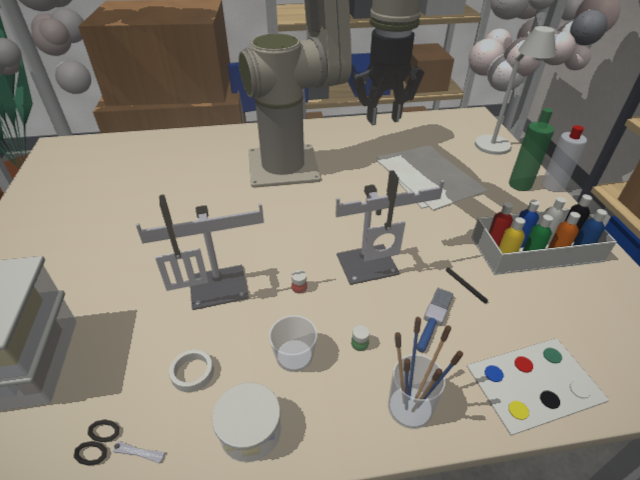

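It hangs in the middle notch, and the slotted stencil and the table items have not moved. As a last check I'll look at stillness and seating depth.

```bash
python3 -m jog '[[0,0,0,0,0,0],[0,0,0,0,0,0],[0,0,0,0,0,0],[0,0,0,0,0,0],[0,0,0,0,0,0],[0,0,0,0,0,0],[0,0,0,0,0,0],[0,0,0,0,0,0]]'
python3 - <<'E'
from bench import r
from h import *
p=r.snapshot("wrist"); a=p["pixels"][:,:,::-1]
b=cv2.imread("pics/w10.png"); d=cv2.absdiff(a,b).max(2)
print("changed px",(d>40).sum(),"around stencil",(d[240:385,275:375]>40).sum())
s=r.snapshot("scene")["pixels"][:,:,::-1]; s0=cv2.imread("pics/s10full.png"); d=cv2.absdiff(s,s0).max(2); print("scene stencil change",(d[165:270,355:415]>40).sum())
z=cv2.imread("pics/scene0.png"); d=cv2.absdiff(s,z).max(2); print("slots change vs start",(d[190:295,135:200]>40).sum())
K,E=p["intrinsics"],p["extrinsics"]
# plate top edge width 90mm -> corners at notch height (hook-74=158) vs on top (166)
cv2.imwrite("pics/w11c.png",cv2.resize(a[235:385,270:380],None,fx=5,fy=4,interpolation=cv2.INTER_CUBIC))
E
```

```text
time: 17.3
tool_pos: [450.8, 182.1, 370.3]
tcp_rot: [-180.0, -0.0, -173.0]
ft_force: [-0.8, -0.6, 0.2]
finger_gap: 42.3
changed px 1105 around stencil 463
scene stencil change 8
slots change vs start 0
```

View pics/w11c.png

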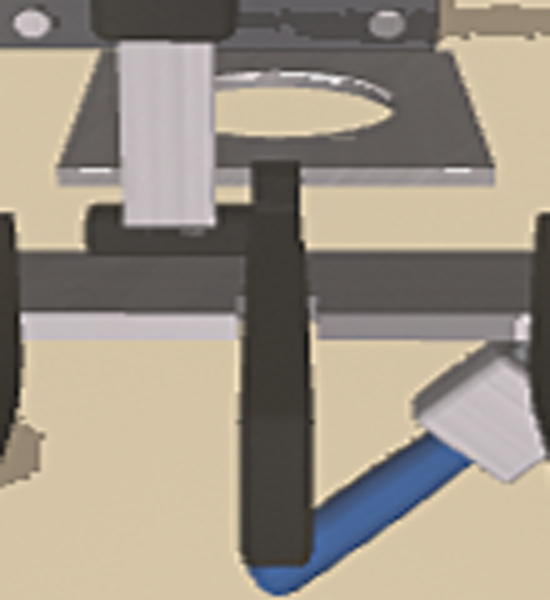

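Run:
```python
from bench import r
print(r.hand_in())
```

```text
the job is handed in; nothing more can be done
None
```

I moved the round-hole stencil from the plain rail to the middle notch of the notched rail, where it now hangs by itself. I handed the job in at about 17 s; no verdict is reported.

I pinched the stencil by its finger plate, lifted it about 24 mm and took it off the plain rail on the far side. From there I carried it across and brought it in sideways over the notched rail.

The notch was clear enough in the wrist camera that I lowered the hook straight into it. I did not set it on the rail top and slide it along, as the task describes. I then released it and backed the arm off.

**Final checks**
- **Contact:** the wrist force peaked at about 7 N above the hanging weight when the hook touched the notch floor, well under the 30 N limit. That reading was taken at the end of each move, so a brief spike between readings would not show.
- **Depth:** the tool was 8.0 mm lower at first contact than when gripping on the plain rail, which matches the 8 mm notch. I did not measure the depth again from the pictures after release.
- **Straight and still:** in the last wrist picture the plate is parallel to the rail. Two scene pictures about 0.9 s apart differ by 8 pixels around the stencil. The wrist pictures differed more (463 pixels around the stencil), which I put down to the arm still settling.
- **Everything else:** the slotted stencil shows no pixel change from the start. The pots, cup, brush, tape and marker look unmoved by eye, and the gripper is clear of everything.

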